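Change over the flip-lid parts boxes

ROBOT

A 6-joint arm with a two-finger parallel gripper is mounted at the origin on a cart in front of the work surface, level with it; the furniture and walls round the work are solid. World frame = base frame: x ahead of the robot, y to its left, z up, the work surface at z = 0. Lengths are in m, angles in rad, forces in N, time in s.
With the tool pointing down it reaches from about 0.225 to 0.875 m from the base axis. Payload 3.4 kg.
Tool frame: the origin (TCP) lies at the very end of the fingers, on their centre line; the grasp point (between the pads) lies 19 mm behind it; z points along the fingers, y is the line along which they close (so a half turn about z gives the same grasp; the last joint's range is limited). The gripper opens to 85 mm and grips with 20 to 120 N. Pads are 22 mm wide; open, the fingers measure 114 mm over their backs; the gripper's body (76 mm by 85 mm) begins 54 mm behind the grasp point. The pads swing forward as they close: fully open they stand 13 mm farther back than shut.
Start: joints at [-1.409, 0.276, 1.505, -0, 1.361, -0.121], TCP at [0.16, -0.552, 0.231] pointing down, gripper open.
Joint ranges: [-2.89, 2.89], [-0.75, 2.08], [0.22, 2.7], [-1.18, 4.32], [0.11, 2.71], [-2.7, 2.7]. Speed limits (rad/s): [2.57, 2.57, 3.14, 3.14, 3.14, 3.14].

INTERFACE

Orientations are given as a unit quaternion [w, x, y, z].
In Python, from rig import get_state, optics, sign_off gives the robot as it stands.
- The arm moves only by the tool send_rows, never from a script. Its argument "increments" is a list of rows, each an object with "gripper": the gripper's target within -1 to 1 (shut at 1, half-way at 0, fully open at -1); "linear": the shift along the world's x, y, z in m, a list of three; "delta_rot": the turn, a rotation vector about the world's x, y, z in rad, a list of three. In form: [{"gripper": gripper, "linear": [dx, dy, dz], "delta_rot": [rx, ry, rz]}, ...]. A call has 1 to 8 rows; each row is the pose to reach, as a shift and turn from the pose commanded when the call began; what a row does not reach only later rows make up. A row lasts 1/10 s, in which the tool goes at most 50 mm and 8.59 degrees, less where a joint would pass 70% of its speed; a pose out of reach is approached as far as the arm can. A call with a gripper value outside its range is refused whole. The fingers move at their own pace and stop on an object; "newtons" is the grip in N (left out, the last holds). Time passes only in rows, so rows that repeat a pose let the fingers close. It gives the time, the measured TCP pose, the force, the opening and the grip force at its end, in the units of the state.
- get_state(): the state, without advancing time (a new reading comes with each control period).
- optics.get_image(name): name is "scene" or "top" or "wrist"; returns a dict with "pixels" (480x640x3 uint8, blue, green, red), "K" (3x3 intrinsics, pixels), "rvec" (rotation vector, rad) and "tvec" (3), from world to camera coordinates, as OpenCV has them; the wrist camera has in their place "T_tool_cam" (4x4, takes a point from camera to tool coordinates, whose origin is the TCP and whose axes are the flange's). Camera axes: x right, y down, z forward; pixel columns grow to the right and rows downward; lengths in m; the calibration is good to about 2 mm. A picture is of the moment at which its call begins: read the wrist's pose just before it. There is no depth.
- sign_off(): hands the job in; it is judged then, once.
The state is a dict: "clock": time; "qpos": joint angles; "qd": joint speeds; "effort": joint torques, N m; "position": TCP position; "ee_rot": TCP orientation; "contact_force": force on the tool from outside, world axes, zero at the start; "moment": the same for the moment, N m; "width": finger opening in m; "gripper_force": force on a finger pad.
Only numpy, scipy, OpenCV 4.12 (cv2) and the standard library are available. Lean on these libraries where they do the work, as an engineer would, in place of code of your own. Each camera call takes 0.05 s, during which the arm holds its last target. There are 200 camera calls.

TASK

Change over the two parts boxes on the bench: first tip the open lid of the narrow box forward until it drops shut, then lift the wide box's lid by its bent-up finger tab and push it up and over until it leans back fully open and stays there by itself. Only push with the fingertips or the outside of the fingers: do not pinch either lid, and leave the loose things on the bench where they are.

Things in the scene. Friction and masses are not known exactly. Their poses are not given: they have to be found in the camera images.
- wide_box: wide sheet-steel parts box: 130 mm wide (its y) x 70 mm deep (its x) x 60 mm high, three compartments; fixed on a plywood base block 10 to 50 mm high that sticks out 20 mm at each side and 8 mm at front and back. Origin: centre of the box's underside, on top of the block (its z is the block's height); x points from the front wall (robot's side) to the hinge wall, z up
- narrow_box: narrow sheet-steel parts box: 66 mm wide (its y) x 70 mm deep (its x) x 60 mm high, one compartment; fixed on a plywood base block 10 to 50 mm high that sticks out 20 mm at each side and 8 mm at front and back. Origin: centre of the box's underside, on top of the block (its z is the block's height); x points from the front wall (robot's side) to the hinge wall, z up
- wide_lid (a joint): hinge of the wide box's lid, rad: 0 shut (level), 1.95 fully open, leaning back 22 degrees past upright against its stop. No friction or spring, only a light damper (0.03 N m s/rad): gravity (lid about 0.12 kg) drops it shut below about 1.5 and holds it open above about 1.65
- wide_hinge (a point): middle of the wide box's hinge axis: at the top of the rear wall, 35 mm behind the box's centre, 60 mm above the box's underside; the axis runs along the box's y. The lid itself is a flat plate, 74 mm from hinge to front edge and 6.5 mm thick, as wide as the box
- wide_tab (a point): middle of the lower front edge of the wide lid's finger tab: a stiff tongue 50 mm wide and 5.5 mm thick, bent up at 40 degrees from the front edge of the lid; when shut it juts 27 mm out from the box's front wall, its edge 19 mm above the hinge level (79 mm above the box's underside), with nothing beneath it but the edge of the block. 99 mm from the hinge axis; moves with the lid.
- narrow_lid (a joint): hinge of the narrow box's lid, rad: 0 shut (level), 1.95 fully open, leaning back 22 degrees past upright against its stop. No friction or spring, only a light damper (0.03 N m s/rad): gravity (lid about 0.12 kg) drops it shut below about 1.5 and holds it open above about 1.65
- narrow_hinge (a point): middle of the narrow box's hinge axis: at the top of the rear wall, 35 mm behind the box's centre, 60 mm above the box's underside; the axis runs along the box's y. The lid itself is a flat plate, 74 mm from hinge to front edge and 6.5 mm thick, as wide as the box
- narrow_tab (a point): middle of the lower front edge of the narrow lid's short flat tab: 36 mm wide, 5.5 mm thick, goes on 12 mm in the plane of the lid. 86 mm from the hinge axis; moves with the lid.
- tape_measure_1: tape measure, 41x89x65 mm, yellow and black, standing; loose bystander, to be left alone. Origin: centre of its underside
- sanding_block_1: sanding block, 63x106x27 mm, black; loose bystander, to be left alone. Origin: centre of its underside
- screw_jar: clear jar of screws with a red lid, 61 mm across, 85 mm high; loose bystander, to be left alone. Origin: centre of its underside
- wood_offcut_2: flat wood offcut, 60x110x19 mm; loose bystander, to be left alone. Origin: centre of its underside
- castor_1: castor with a metal top plate, 46x65x70 mm; loose bystander, to be left alone. Origin: centre of its underside
- pliers_1: pliers with red handles, 57x183x14 mm, lying; loose bystander, to be left alone. Origin: centre of its underside

How it is judged:
On the way, in this order (a step that is already met when the one before it is completed fails the run):
1. the narrow box's lid is shut while the wide box is still shut (value of joint narrow_lid below 0.06 rad and value of joint wide_lid below 0.1 rad), for 0.2 s.
2. the wide box's lid leans back fully open (value of joint wide_lid above 1.85 rad), for 0.2 s.
At the end, for the whole second after the job is handed in: The narrow lid is shut (joint under 0.06 rad), the wide lid leans back against its stop (joint over 1.85 rad), both at rest (value of joint narrow_lid below 0.06 rad and value of joint wide_lid above 1.85 rad and velocity of joint wide_lid between -0.1 and 0.1 rad/s and velocity of joint narrow_lid below 0.1 rad/s); the robot touches nothing.
It fails at once if the wide lid is pinched (fingers press on its upper and lower faces at once) ((contact force between the fingers and wide_lid_c0 above 0.7 N or contact force between the fingers and wide_lid_c1 above 0.7 N) and (contact force between the fingers and wide_lid_c2 above 0.7 N or contact force between the fingers and wide_lid_c3 above 0.7 N or contact force between the fingers and wide_lid_c4 above 0.7 N)).
It fails at once if the narrow lid is pinched (fingers press on its upper and lower faces at once) ((contact force between the fingers and narrow_lid_c0 above 0.7 N or contact force between the fingers and narrow_lid_c1 above 0.7 N) and (contact force between the fingers and narrow_lid_c2 above 0.7 N or contact force between the fingers and narrow_lid_c3 above 0.7 N or contact force between the fingers and narrow_lid_c4 above 0.7 N)).
It fails at once if a loose bystander is lifted or shifted by more than 25 mm (distance of any of tape_measure_1, sanding_block_1, screw_jar, wood_offcut_2, castor_1, pliers_1 from where it was at the start of the episode above 0.025 m).
It also fails if it takes over 61 s, if anything falls off the work surface, if the arm or the gripper's body presses on something with over 40 N, if the wrist force passes 120 N, or if a joint passes its speed limit or range.

## Working session

There is one attempt and no reset: what is moved stays moved. The work goes in short steps, Python scripts to look and compute and a tool call to move; the robot and the scene stay as the last step left them, time stands still between calls to the robot, and variables do not carry over. Pictures are saved under pics/ and viewed, at most 13 in all, crops included, and the job is handed in when it is done.

Besides the shell and the picture viewer there is one more tool, called after "Call:" as name(argument=value, ...), one argument or row to a line, values as JSON. send_rows: Moves the arm, as the interface text tells. Its arguments: {"type":"object","properties":{"increments":{"type":"array"},"newtons":{"type":"number"}},"required":["increments"]}

```bash
mkdir -p pics; python3 - <<'E'
from rig import get_state, optics
import cv2,json,pickle
s=get_state();print(s)
d={}
for n in("scene","top"):
    im=optics.get_image(n);d[n]=im;cv2.imwrite(f"pics/{n}0.png",im["pixels"]);print(n,im["K"],im["rvec"],im["tvec"])
pickle.dump(d,open("v.pkl","wb"))
E
```

```text
{'clock': 0.0, 'qpos': array([-1.40901494e+00,  2.76597948e-01,  1.50612336e+00,  3.67366341e-05,
        1.36067426e+00, -1.20972571e-01]), 'qd': array([-0.0006408 ,  0.00015263,  0.00032333, -0.0006173 ,  0.00058052,
       -0.00097417]), 'effort': array([-5.39298089e-04, -4.16774082e+01, -2.45804930e+01, -2.31383719e-04,
        1.11222058e-02, -1.23758002e-05]), 'position': array([ 0.16036522, -0.55165097,  0.2304419 ]), 'ee_rot': array([-9.01639225e-04,  9.90023049e-01,  1.40902623e-01, -4.35376428e-07]), 'contact_force': array([-0.49773246,  0.21307573, -0.6652053 ]), 'moment': array([-0.01346112,  0.00308964, -0.00053412]), 'gripper_force': 0.0, 'width': 0.08525770372598906}
scene [[589.153136     0.         330.62947056]
 [  0.         589.153136   247.36769254]
 [  0.           0.           1.        ]] [ 1.88048528 -0.96848235  0.56079565] [-0.35096275  0.25219747  1.33825072]
top [[515.8054693    0.         324.02552192]
 [  0.         515.8054693  242.2260083 ]
 [  0.           0.           1.        ]] [ 2.11765242 -2.17621884  0.1870642 ] [-0.07865118  0.51304119  1.14760363]
```

View pics/scene0.png

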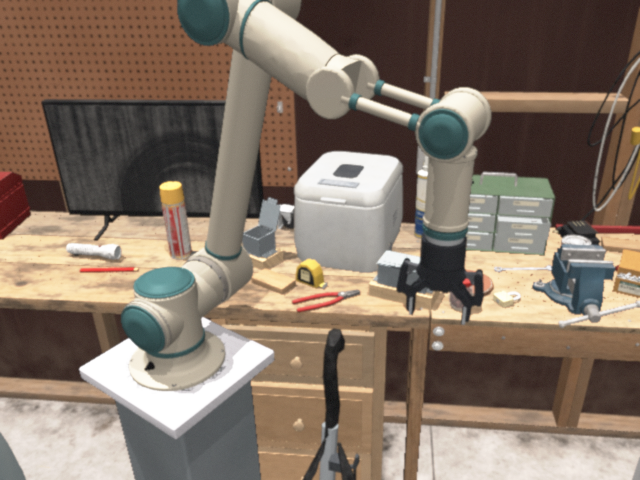

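View pics/top0.png

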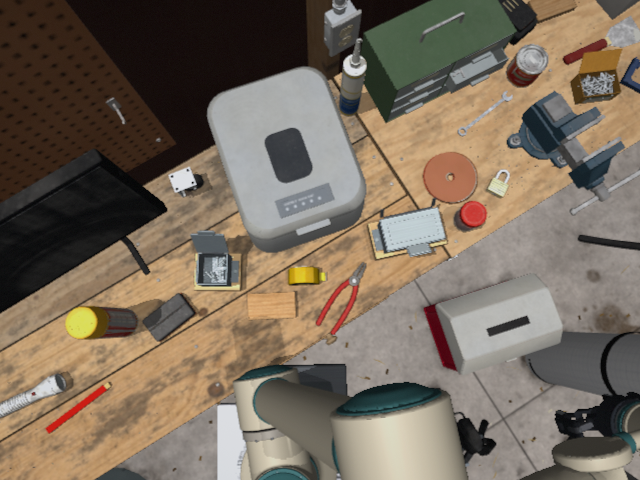

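The scene view shows the narrow box (open) near px (262,235) and the wide box (shut) near (400,270), partly behind the gripper. In the top view the narrow box is near (215,263) and the wide box near (410,232), with the tab at about (422,250) and the screw jar next to it at (472,215). I'll enlarge both boxes to pick points.

```bash
python3 - <<'E'
import cv2,pickle,numpy as np
d=pickle.load(open("v.pkl","rb"))
def c(n,u,v,w=80,h=60,f=5):
    a=cv2.resize(d[n]["pixels"][v:v+h,u:u+w],None,fx=f,fy=f,interpolation=cv2.INTER_CUBIC)
    for i in range(0,w,10): cv2.putText(a,str(u+i),(i*f,8),0,.3,(0,0,255));cv2.line(a,(i*f,10),(i*f,14),(0,0,255))
    for i in range(10,h,10): cv2.putText(a,str(v+i),(0,i*f+3),0,.3,(0,0,255));cv2.line(a,(20,i*f),(24,i*f),(0,0,255))
    return a
cv2.imwrite("pics/c1.png",np.vstack([np.hstack([c("top",180,225),c("top",365,200,)]),np.hstack([c("scene",235,190,),c("scene",360,245)])]))
E
```

```text
(no output)
```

View pics/c1.png

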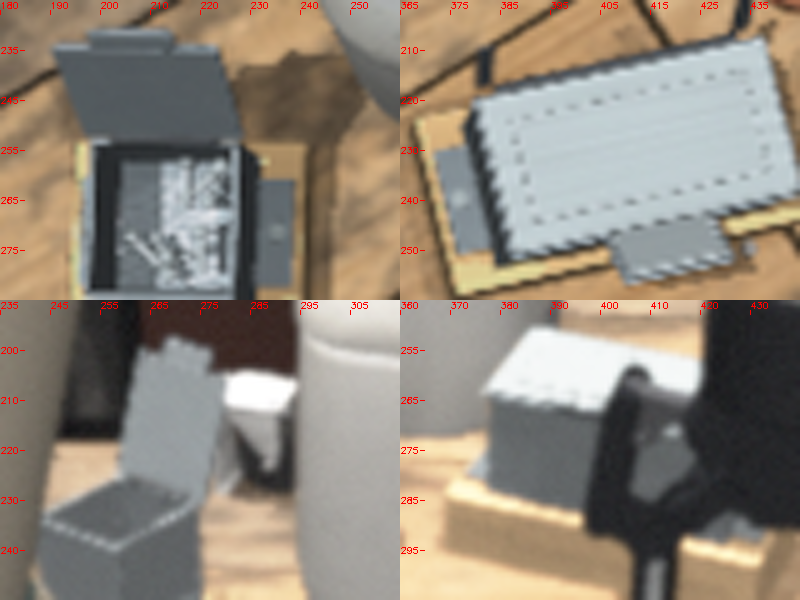

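```bash
cat > fit.py <<'E'
import cv2,pickle,numpy as np
from scipy.optimize import least_squares
d=pickle.load(open("v.pkl","rb"))
def proj(n,p): return cv2.projectPoints(np.array(p,float),d[n]["rvec"],d[n]["tvec"],d[n]["K"],None)[0][:,0]
def world(q,p):
    x,y,a,z=q;c,s=np.cos(a),np.sin(a);p=np.array(p,float)/1000
    return np.c_[x+c*p[:,0]-s*p[:,1],y+s*p[:,0]+c*p[:,1],z+p[:,2]]
q=1.95
L=lambda r,y:(35-r*np.cos(q),y,60+r*np.sin(q))
N={"top":[((191,234.5),L(74,33)),((222,235),L(74,-33)),((197,253),(35,33,60)),((228.5,252.5),(35,-33,60)),((194.5,284),(-35,33,60)),((228.5,284),(-35,-33,60))],
"scene":[((257.5,239.5),(-35,-33,60)),((243,233),(-35,33,60)),((259.5,224),(35,33,60)),((262,200),L(74,33)),((277.5,201),L(74,-33))]}
W={"top":[((380,220),(35,65,66.5)),((438.5,207.5),(35,-65,66.5)),((386,252),(-39,65,66.5)),((409,256.5),(-62,25,79)),((431,249.5),(-62,-25,79))],
"scene":[((386.5,250),(35,65,66.5)),((377,264),(-39,65,66.5)),((370,281),(-43,85,0))]}
for nm,M,g in(("narrow",N,[.5,.1,0,.03]),("wide",W,[.5,-.3,0.2,.03])):
    f=lambda v:np.concatenate([(proj(n,world(v,[b for a,b in M[n]]))-[a for a,b in M[n]]).ravel() for n in M])
    r=least_squares(f,g,loss="soft_l1");print(nm,r.x.round(4));print(f(r.x).reshape(-1,2).round(1).tolist())
E
python3 fit.py
```

```text
narrow [ 0.4518  0.1531 -0.0178  0.031 ]
[[-0.4, 0.2], [0.6, -0.5], [0.8, -0.6], [-0.5, -0.3], [2.4, 0.4], [-1.1, 0.1], [-0.1, -0.5], [-2.5, -0.2], [-2.2, 0.1], [0.0, -0.4], [1.5, 4.0]]
wide [ 0.5287 -0.2881  0.1725  0.0324]
[[0.6, -1.8], [-0.9, -0.6], [1.9, -1.3], [0.0, 0.1], [0.5, 2.6], [-0.2, 0.3], [-1.2, -1.1], [-2.4, 3.0]]
```

Call:
send_rows(
  increments=[
    {"gripper": 1,"linear": [0.04,0.02,0.13],"delta_rot": [0,0,0]},
    {"gripper": 1,"linear": [0.08,0.06,0.15],"delta_rot": [0,0,0]},
    {"gripper": 1,"linear": [0.24,0.26,0.15],"delta_rot": [0,0,0]},
    {"gripper": 1,"linear": [0.24,0.26,0.15],"delta_rot": [0,0,0]},
    {"gripper": 1,"linear": [0.24,0.26,0.15],"delta_rot": [0,0,0]},
    {"gripper": 1,"linear": [0.24,0.26,0.15],"delta_rot": [0,0,0]},
    {"gripper": 1,"linear": [0.24,0.26,0.15],"delta_rot": [0,0,0]},
    {"gripper": 1,"linear": [0.24,0.26,0.15],"delta_rot": [0,0,0]},
  ],
)

```text
clock: 0.9
position: [0.3922, -0.3008, 0.3786]
ee_rot: [-0.0, 0.99, 0.141, -0.0]
contact_force: [1.0, -0.3, -0.2]
width: 0.0001
gripper_force: 0.0
```

Call:
send_rows(
  increments=[
    {"gripper": 1,"linear": [0,0,0],"delta_rot": [0,0,0]},
    {"gripper": 1,"linear": [0,0,0],"delta_rot": [0,0,0]},
    {"gripper": 1,"linear": [0,0,0],"delta_rot": [0,0,0]},
  ],
)

```text
clock: 1.2
position: [0.3907, -0.3032, 0.3778]
ee_rot: [-0.0, 0.99, 0.141, -0.001]
contact_force: [-0.8, 0.3, 0.0]
width: -0.0002
gripper_force: 0.0
```

```bash
python3 - <<'E'
from rig import get_state, optics
import cv2,pickle,numpy as np
s=get_state();im=optics.get_image("wrist");pickle.dump((s,im),open("w1.pkl","wb"))
print(s["clock"],s["qpos"],s["position"],s["ee_rot"],s["contact_force"]);print(im["K"],im["T_tool_cam"])
cv2.imwrite("pics/w1.png",im["pixels"])
d=pickle.load(open("v.pkl","rb"))["top"]
R=cv2.Rodrigues(d["rvec"])[0];C=-R.T@d["tvec"].ravel()
def ray(u,v,z):
    r=R.T@np.linalg.solve(d["K"],[u,v,1]);return (C+r*(z-C[2])/r[2]).round(3)
print("cam",C)
for u,v,z in[(228,205,.2),(208,105,.2),(262,248,.0),(245,235,.1),(245,235,.2),(365,200,.2),(195,185,.05)]:print(u,v,z,ray(u,v,z))
E
```

```text
1.2 [-7.99970865e-01  1.03817128e-01  1.37348043e+00 -1.00178644e-03
  1.66544172e+00  4.88695535e-01] [ 0.39073641 -0.30320706  0.37778883] [-1.69631934e-04  9.90073155e-01  1.40550955e-01 -7.40666533e-04] [-0.80966077  0.33141866  0.00870248]
[[368.40463346   0.         320.44756427]
 [  0.         368.40463346 242.68623973]
 [  0.           0.           1.        ]] [[-8.53957428e-04 -9.44892947e-01 -3.27378357e-01  8.46974167e-02]
 [ 9.99999238e-01 -1.09883076e-03  5.63020298e-04 -1.04704121e-03]
 [-8.91727319e-04 -3.27377627e-01  9.44893165e-01 -1.42199084e-01]
 [ 0.00000000e+00  0.00000000e+00  0.00000000e+00  1.00000000e+00]]
cam [ 0.32488904 -0.07035646  1.21486149]
228 205 0.2 [0.566 0.101 0.2  ]
208 105 0.2 [0.78  0.143 0.2  ]
262 248 0.0 [0.507 0.054 0.   ]
245 235 0.1 [0.522 0.081 0.1  ]
245 235 0.2 [0.504 0.067 0.2  ]
365 200 0.2 [ 0.57  -0.175  0.2  ]
195 185 0.05 [0.651 0.203 0.05 ]
```

View pics/w1.png

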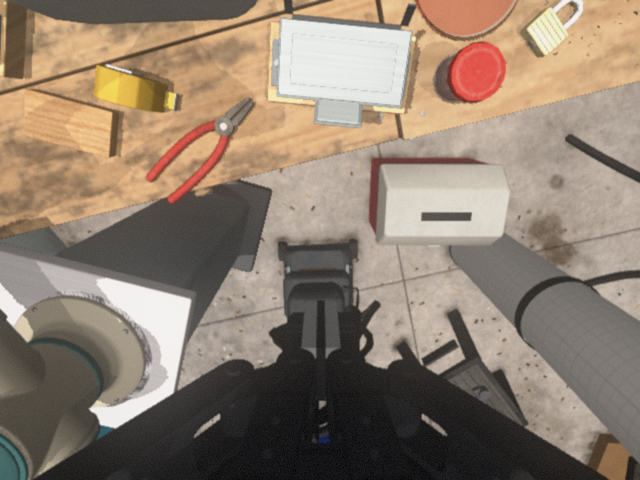

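Wrist view: the wide box lid spans about (280,17) to (410,107), the tab's front edge runs (315,122) to (360,126), and the jar is clear on the right at (478,72). I'll enlarge it for corner picks.

```bash
python3 - <<'E'
import cv2,pickle
s,im=pickle.load(open("w1.pkl","rb"));u,v,w,h,f=255,5,180,130,4
a=cv2.resize(im["pixels"][v:v+h,u:u+w],None,fx=f,fy=f,interpolation=cv2.INTER_CUBIC)
for i in range(0,w,10): cv2.putText(a,str(u+i),(i*f,8),0,.3,(0,0,255));cv2.line(a,(i*f,10),(i*f,14),(0,0,255))
for i in range(5,h,10): cv2.putText(a,str(v+i),(0,i*f+3),0,.3,(0,0,255));cv2.line(a,(20,i*f),(24,i*f),(0,0,255))
cv2.imwrite("pics/c2.png",a)
E
```

```text
(no output)
```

View pics/c2.png

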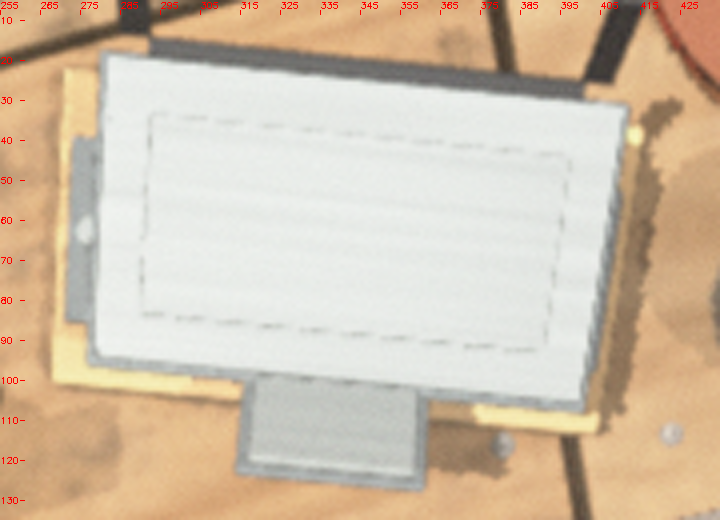

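```bash
cat > fit2.py <<'E'
from fit import *
from scipy.spatial.transform import Rotation as Ro
s,im=pickle.load(open("w1.pkl","rb"))
w,x,y,z=s["ee_rot"];T=np.eye(4);T[:3,:3]=Ro.from_quat([x,y,z,w]).as_matrix();T[:3,3]=s["position"]
Ti=np.linalg.inv(T@im["T_tool_cam"]);d["w"]=dict(rvec=cv2.Rodrigues(Ti[:3,:3])[0],tvec=Ti[:3,3],K=im["K"])
W["w"]=[((281,18),(35,65,66.5)),((412,31),(35,-65,66.5)),((279,94),(-39,65,66.5)),((401,104),(-39,-65,66.5)),((314,123.5),(-62,25,79)),((360,127),(-62,-25,79)),((268,100.5),(-43,85,0))]
M=W
print("combined")
f=lambda v:np.concatenate([(proj(n,world(v,[b for a,b in M[n]]))-[a for a,b in M[n]]).ravel() for n in M])
r=least_squares(f,[.53,-.29,.2,.03],loss="soft_l1");print(r.x.round(4));print(f(r.x).reshape(-1,2).round(1).tolist())
E
python3 fit2.py
```

```text
narrow [ 0.4518  0.1531 -0.0178  0.031 ]
[[-0.4, 0.2], [0.6, -0.5], [0.8, -0.6], [-0.5, -0.3], [2.4, 0.4], [-1.1, 0.1], [-0.1, -0.5], [-2.5, -0.2], [-2.2, 0.1], [0.0, -0.4], [1.5, 4.0]]
wide [ 0.5287 -0.2881  0.1725  0.0324]
[[0.6, -1.8], [-0.9, -0.6], [1.9, -1.3], [0.0, 0.1], [0.5, 2.6], [-0.2, 0.3], [-1.2, -1.1], [-2.4, 3.0]]
combined
[ 0.528  -0.2875  0.1897  0.0327]
[[0.2, -1.0], [-1.5, -0.7], [2.1, -0.6], [0.3, 0.5], [0.7, 2.6], [-0.9, 0.4], [-1.5, -0.9], [-2.7, 3.2], [1.7, -1.5], [-0.4, -1.0], [-0.4, 2.0], [-1.3, 3.9], [0.1, -0.9], [1.2, 0.1], [0.0, -0.0]]
```

Call:
send_rows(
  increments=[
    {"gripper": 1,"linear": [-0.02,0.05,0.03],"delta_rot": [0,0,-0.1]},
    {"gripper": 1,"linear": [-0.02,0.4,0.03],"delta_rot": [0,0,-0.3]},
    {"gripper": 1,"linear": [-0.02,0.4,0.03],"delta_rot": [0,0,-0.3]},
    {"gripper": 1,"linear": [-0.02,0.4,0.03],"delta_rot": [0,0,-0.3]},
    {"gripper": 1,"linear": [-0.02,0.4,0.03],"delta_rot": [0,0,-0.3]},
    {"gripper": 1,"linear": [-0.02,0.4,0.03],"delta_rot": [0,0,-0.3]},
    {"gripper": 1,"linear": [-0.02,0.4,0.03],"delta_rot": [0,0,-0.3]},
    {"gripper": 1,"linear": [-0.02,0.4,0.03],"delta_rot": [0,0,-0.3]},
  ],
)

```text
clock: 2.05
position: [0.3713, 0.0851, 0.4081]
ee_rot: [0.0, 1.0, -0.011, 0.0]
contact_force: [0.9, 0.4, 0.2]
width: -0.0001
gripper_force: 0.0
```

Call:
send_rows(
  increments=[
    {"gripper": 1,"linear": [0.02,0.06,0],"delta_rot": [0,0,0]},
    {"gripper": 1,"linear": [0.02,0.06,0],"delta_rot": [0,0,0]},
    {"gripper": 1,"linear": [0.02,0.06,0],"delta_rot": [0,0,0]},
    {"gripper": 1,"linear": [0.02,0.06,0],"delta_rot": [0,0,0]},
  ],
)

```text
clock: 2.45
position: [0.3917, 0.1431, 0.4078]
ee_rot: [0.001, 1.0, -0.01, -0.001]
contact_force: [0.2, -0.4, 0.4]
width: 0.0
gripper_force: 0.0
```

```bash
python3 - <<'E'
from rig import get_state, optics
import cv2,pickle
s=get_state();im=optics.get_image("wrist");pickle.dump((s,im),open("w2.pkl","wb"));print(s["clock"],s["position"],s["ee_rot"],s["qpos"])
cv2.imwrite("pics/w2.png",im["pixels"])
E
```

```text
2.45 [0.39170672 0.14312141 0.40777026] [ 8.54809305e-04  9.99953861e-01 -9.53843908e-03 -7.51079641e-04] [ 1.84348722e-01 -2.12920446e-02  1.43572842e+00 -1.40570183e-03
  1.72895954e+00  1.77400208e+00]
```

View pics/w2.png

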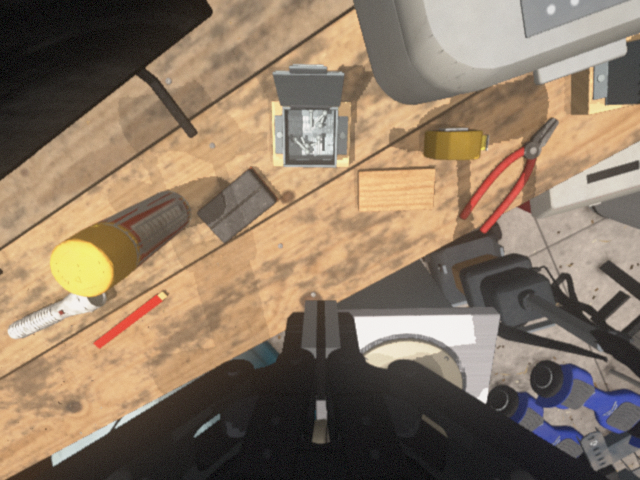

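Narrow box from the wrist: the open lid's top corners are about (274,72) and (344,72), and the front rim is about (285,166) to (338,166). The breadmaker's left edge runs (357,15) to (400,95).

```bash
sed -i 's/w1.pkl/w2.pkl/;/^W\["w"\]/d;s/^M=W/M=N;N["w"]=[((274,72),L(74,33)),((344,72),L(74,-33)),((285,166),(-35,33,60)),((338,166),(-35,-33,60))]/;s/\[.53,-.29,.2,.03\]/[.45,.15,0,.03]/' fit2.py; cat >> fit2.py <<'E'
c=(T@im["T_tool_cam"]);
for u,v,z in[(357,15,.2),(380,80,.2),(400,98,.2)]:
    rr=c[:3,:3]@np.linalg.solve(im["K"],[u,v,1]);print((c[:3,3]+rr*(z-c[2,3])/rr[2]).round(3))
E
python3 fit2.py | tail -6
```

```text
combined
[ 0.4523  0.1532 -0.0183  0.0314]
[[-0.4, -0.0], [0.6, -0.8], [0.8, -0.8], [-0.5, -0.6], [2.4, 0.1], [-1.1, -0.1], [-0.1, -0.7], [-2.4, -0.4], [-2.1, -0.1], [0.1, -0.6], [1.6, 3.8], [0.9, 0.7], [-0.7, 0.6], [-0.4, -0.3], [0.4, -0.5]]
[0.553 0.11  0.2  ]
[0.504 0.089 0.2  ]
[0.489 0.071 0.2  ]
```

Call:
send_rows(
  increments=[
    {"gripper": 1,"linear": [0.18,0.037,0],"delta_rot": [0,0,0]},
    {"gripper": 1,"linear": [0.18,0.037,0],"delta_rot": [0,0,0]},
    {"gripper": 1,"linear": [0.18,0.037,0],"delta_rot": [0,0,0]},
    {"gripper": 1,"linear": [0.18,0.037,0],"delta_rot": [0,0,0]},
    {"gripper": 1,"linear": [0.18,0.037,0],"delta_rot": [0,0,0]},
    {"gripper": 1,"linear": [0.18,0.037,0],"delta_rot": [0,0,0]},
    {"gripper": 1,"linear": [0.18,0.037,-0.05],"delta_rot": [0,0,0]},
    {"gripper": 1,"linear": [0.18,0.037,-0.1],"delta_rot": [0,0,0]},
  ],
)

```text
clock: 3.3
position: [0.5714, 0.1803, 0.31]
ee_rot: [-0.0, 1.0, -0.01, 0.003]
contact_force: [0.9, 1.3, -0.5]
width: 0.0001
gripper_force: 0.0
```

Call:
send_rows(
  increments=[
    {"gripper": 1,"linear": [0,0,-0.04],"delta_rot": [0,0,0]},
    {"gripper": 1,"linear": [0,0,-0.08],"delta_rot": [0,0,0]},
    {"gripper": 1,"linear": [0,0,-0.12],"delta_rot": [0,0,0]},
    {"gripper": 1,"linear": [0,0,-0.16],"delta_rot": [0,0,0]},
    {"gripper": 1,"linear": [0,0,-0.175],"delta_rot": [0,0,0]},
    {"gripper": 1,"linear": [0,0,-0.175],"delta_rot": [0,0,0]},
  ],
)

```text
clock: 3.9
position: [0.5685, 0.18, 0.1318]
ee_rot: [0.001, 1.0, -0.009, -0.003]
contact_force: [0.9, 0.1, 0.4]
width: 0.0001
gripper_force: 0.0
```

Call:
send_rows(
  increments=[
    {"gripper": 1,"linear": [-0.015,0,0],"delta_rot": [0,0,0]},
    {"gripper": 1,"linear": [-0.03,0,0],"delta_rot": [0,0,0]},
    {"gripper": 1,"linear": [-0.04,0,0],"delta_rot": [0,0,0]},
    {"gripper": 1,"linear": [-0.05,0,0],"delta_rot": [0,0,0]},
    {"gripper": 1,"linear": [-0.06,0,0],"delta_rot": [0,0,0]},
    {"gripper": 1,"linear": [-0.07,0,0],"delta_rot": [0,0,0]},
    {"gripper": 1,"linear": [-0.08,0,0],"delta_rot": [0,0,0]},
    {"gripper": 1,"linear": [-0.09,0,0],"delta_rot": [0,0,0]},
  ],
)

```text
clock: 4.7
position: [0.4808, 0.1816, 0.1331]
ee_rot: [0.0, 1.0, -0.009, -0.0]
contact_force: [0.5, -0.6, -0.4]
width: -0.0001
gripper_force: 0.5
```

Call:
send_rows(
  increments=[
    {"gripper": 1,"linear": [-0.015,0,0],"delta_rot": [0,0,0]},
    {"gripper": 1,"linear": [-0.03,0,0],"delta_rot": [0,0,0]},
    {"gripper": 1,"linear": [-0.04,0,0.03],"delta_rot": [0,0,0]},
    {"gripper": 1,"linear": [-0.05,0,0.07],"delta_rot": [0,0,0]},
    {"gripper": 1,"linear": [-0.06,0,0.11],"delta_rot": [0,0,0]},
    {"gripper": 1,"linear": [-0.08,0,0.15],"delta_rot": [0,0,0]},
    {"gripper": 1,"linear": [-0.1,0,0.19],"delta_rot": [0,0,0]},
    {"gripper": 1,"linear": [-0.11,0,0.23],"delta_rot": [0,0,0]},
  ],
)

```text
clock: 5.5
position: [0.3679, 0.1812, 0.3644]
ee_rot: [0.0, 1.0, -0.008, -0.001]
contact_force: [0.9, 0.7, -0.2]
width: 0.0002
gripper_force: 0.0
```

```bash
python3 - <<'E'
from rig import get_state, optics
import cv2,numpy as np
s=get_state();im=optics.get_image("wrist");t=optics.get_image("top");print(s["clock"],s["position"])
cv2.imwrite("pics/w3.png",np.hstack([cv2.resize(im["pixels"][0:300,150:500],(400,343)),cv2.resize(t["pixels"][190:310,150:290],(400,343))]))
E
```

```text
5.5 [0.36789374 0.18122755 0.3643703 ]
```

View pics/w3.png

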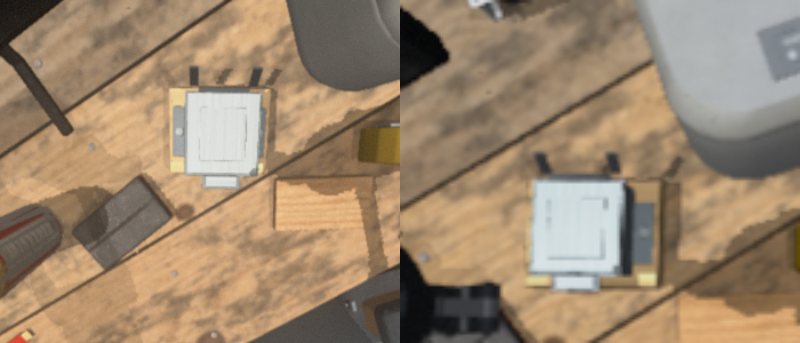

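The narrow lid is shut and nothing moved (wrist view lid at about (225,130) of the crop). Now the wide box: first move across and align yaw, then tilt.

Call:
send_rows(
  increments=[
    {"gripper": 1,"linear": [-0.01,-0.05,0.03],"delta_rot": [0,0,0.1]},
    {"gripper": 1,"linear": [-0.01,-0.4,0.03],"delta_rot": [0,0,0.206]},
    {"gripper": 1,"linear": [-0.01,-0.4,0.03],"delta_rot": [0,0,0.206]},
    {"gripper": 1,"linear": [-0.01,-0.4,0.03],"delta_rot": [0,0,0.206]},
    {"gripper": 1,"linear": [-0.01,-0.4,0.03],"delta_rot": [0,0,0.206]},
    {"gripper": 1,"linear": [-0.01,-0.4,0.03],"delta_rot": [0,0,0.206]},
    {"gripper": 1,"linear": [-0.01,-0.4,0.03],"delta_rot": [0,0,0.206]},
    {"gripper": 1,"linear": [-0.01,-0.4,0.03],"delta_rot": [0,0,0.206]},
  ],
)

```text
clock: 6.4
position: [0.36, -0.2078, 0.3918]
ee_rot: [-0.001, 0.996, 0.094, -0.001]
contact_force: [1.6, -0.3, -0.3]
width: -0.0006
gripper_force: 0.0
```

Call:
send_rows(
  increments=[
    {"gripper": 1,"linear": [0,-0.09,-0.08],"delta_rot": [0.03,-0.14,0]},
    {"gripper": 1,"linear": [0,-0.09,-0.08],"delta_rot": [0.055,-0.28,0]},
    {"gripper": 1,"linear": [0,-0.09,-0.08],"delta_rot": [0.08,-0.42,0]},
    {"gripper": 1,"linear": [0,-0.09,-0.08],"delta_rot": [0.108,-0.56,0]},
    {"gripper": 1,"linear": [0,-0.09,-0.08],"delta_rot": [0.135,-0.7,0]},
    {"gripper": 1,"linear": [0,-0.09,-0.08],"delta_rot": [0.148,-0.771,0]},
    {"gripper": 1,"linear": [0,-0.09,-0.08],"delta_rot": [0.148,-0.771,0]},
    {"gripper": 1,"linear": [0,-0.09,-0.08],"delta_rot": [0.148,-0.771,0]},
  ],
)

```text
clock: 7.2
position: [0.3613, -0.2962, 0.3124]
ee_rot: [-0.037, 0.92, 0.086, 0.38]
contact_force: [-0.5, -0.2, -0.1]
width: 0.0
gripper_force: 0.0
```

```bash
cat > st.py <<'E'
from rig import get_state
import numpy as np
from scipy.spatial.transform import Rotation as Ro
s=get_state();w,x,y,z=s["ee_rot"];R=Ro.from_quat([x,y,z,w]).as_matrix()
c,n=np.cos(.19),np.sin(.19);B=np.array([[c,n,0],[-n,c,0],[0,0,1]])
print(s["clock"],s["position"].round(4),"local mm",(1000*B@(s["position"]-[.528,-.2875,.033])).round(1))
print("tool axes in box",(B@R).round(3).tolist(),"q",s["qpos"].round(2),"F",s["contact_force"].round(1))
E
python3 st.py
```

```text
7.2 [ 0.3613 -0.2962  0.3124] local mm [-165.4   22.9  279.4]
tool axes in box [[0.708, -0.002, 0.706], [-0.003, -1.0, 0.001], [0.706, -0.003, -0.708]] q [-1.46 -0.04  1.94  0.8   1.39 -0.29] F [-0.5 -0.2 -0.1]
```

Call:
send_rows(
  increments=[
    {"gripper": 1,"linear": [0.03,-0.006,-0.04],"delta_rot": [0,0,0]},
    {"gripper": 1,"linear": [0.0587,-0.012,-0.08],"delta_rot": [0,0,0]},
    {"gripper": 1,"linear": [0.0587,-0.012,-0.12],"delta_rot": [0,0,0]},
    {"gripper": 1,"linear": [0.0587,-0.012,-0.16],"delta_rot": [0,0,0]},
    {"gripper": 1,"linear": [0.0587,-0.012,-0.2],"delta_rot": [0,0,0]},
    {"gripper": 1,"linear": [0.0587,-0.012,-0.233],"delta_rot": [0,0,0]},
    {"gripper": 1,"linear": [0.0587,-0.012,-0.233],"delta_rot": [0,0,0]},
    {"gripper": 1,"linear": [0.0587,-0.012,-0.233],"delta_rot": [0,0,0]},
  ],
)

```text
clock: 8.0
position: [0.4216, -0.3083, 0.0808]
ee_rot: [-0.037, 0.92, 0.088, 0.381]
contact_force: [-0.3, -0.7, -0.5]
width: -0.0001
gripper_force: 0.0
```

```bash
python3 st.py; python3 - <<'E'
from rig import optics
import cv2,numpy as np
a=optics.get_image("wrist")["pixels"];b=optics.get_image("scene")["pixels"]
cv2.imwrite("pics/w4.png",np.hstack([cv2.resize(a,(400,300)),cv2.resize(b[195:345,300:500],(400,300))]))
E
```

```text
8.0 [ 0.4216 -0.3083  0.0808] local mm [-108.4   -0.4   47.8]
tool axes in box [[0.707, 0.001, 0.707], [0.0, -1.0, 0.002], [0.707, -0.001, -0.707]] q [-1.31  0.35  2.23  1.13  0.89 -0.83] F [-0.3 -0.7 -0.5]
```

View pics/w4.png

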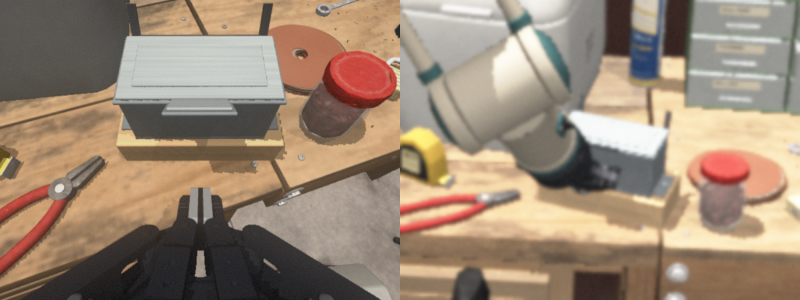

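The fingertip sits in front of and below the tab (tab in the wrist half at about (198,107), fingertip at (200,192)). It is clear of the jar and pliers, so I'll slide it in under the tab.

Call:
send_rows(
  increments=[
    {"gripper": 1,"linear": [0.02,0.004,-0.002],"delta_rot": [0,0,0]},
    {"gripper": 1,"linear": [0.035,0.0068,-0.002],"delta_rot": [0,0,0]},
    {"gripper": 1,"linear": [0.045,0.0088,-0.002],"delta_rot": [0,0,0]},
    {"gripper": 1,"linear": [0.053,0.0102,-0.002],"delta_rot": [0,0,0]},
    {"gripper": 1,"linear": [0.053,0.0102,-0.002],"delta_rot": [0,0,0]},
  ],
)

```text
clock: 8.6
position: [0.4742, -0.2985, 0.0792]
ee_rot: [-0.036, 0.92, 0.088, 0.381]
contact_force: [0.4, 0.3, -0.4]
width: 0.0002
gripper_force: 0.0
```

```bash
python3 st.py; python3 - <<'E'
import numpy as np
c0=None
for p in range(-4,121,6):
    f=np.radians(p);a=27-80*np.cos(f);z=52+80*np.sin(f)
    if c0 is None:c0=(a,z)
    a-=c0[0];z-=c0[1];print(p,round(.982*a,1),round(.189*a,1),round(z,1))
E
```

```text
8.6 [ 0.4742 -0.2985  0.0792] local mm [-54.9  -0.7  46.2]
tool axes in box [[0.707, 0.0, 0.707], [0.002, -1.0, -0.001], [0.707, 0.002, -0.707]] q [-1.17  0.37  2.2   1.21  0.83 -0.77] F [ 0.4  0.3 -0.4]
-4 0.0 0.0 0.0
2 -0.1 -0.0 8.4
8 0.6 0.1 16.7
14 2.1 0.4 24.9
20 4.5 0.9 32.9
26 7.8 1.5 40.7
32 11.7 2.3 48.0
38 16.5 3.2 54.8
44 21.9 4.2 61.2
50 27.9 5.4 66.9
56 34.4 6.6 71.9
62 41.5 8.0 76.2
68 48.9 9.4 79.8
74 56.7 10.9 82.5
80 64.7 12.5 84.4
86 72.9 14.0 85.4
92 81.1 15.6 85.5
98 89.3 17.2 84.8
104 97.4 18.7 83.2
110 105.2 20.3 80.8
116 112.8 21.7 77.5
```

Call:
send_rows(
  increments=[
    {"gripper": 1,"linear": [0,0,0.0085],"delta_rot": [0,0,0]},
    {"gripper": 1,"linear": [0.0005,0,0.0165],"delta_rot": [0,0,0]},
    {"gripper": 1,"linear": [0.002,0.0005,0.025],"delta_rot": [0,0,0]},
    {"gripper": 1,"linear": [0.0045,0.001,0.033],"delta_rot": [0,0,0]},
    {"gripper": 1,"linear": [0.008,0.0015,0.0405],"delta_rot": [0,0,0]},
    {"gripper": 1,"linear": [0.0115,0.0025,0.048],"delta_rot": [0,0,0]},
    {"gripper": 1,"linear": [0.0165,0.003,0.055],"delta_rot": [0,0,0]},
    {"gripper": 1,"linear": [0.022,0.004,0.061],"delta_rot": [0,0,0]},
  ],
)

```text
clock: 9.4
position: [0.4948, -0.2949, 0.1395]
ee_rot: [-0.036, 0.92, 0.087, 0.38]
contact_force: [-2.7, 0.5, 1.8]
width: 0.0003
gripper_force: 1.1
```

```bash
python3 st.py; python3 - <<'E'
from rig import optics
import cv2,numpy as np
a=optics.get_image("wrist")["pixels"];b=optics.get_image("top")["pixels"]
cv2.imwrite("pics/w5.png",np.hstack([cv2.resize(a,(400,300)),cv2.resize(b[170:290,340:500],(400,300))]))
E
```

```text
9.4 [ 0.4948 -0.2949  0.1395] local mm [-34.   -1.  106.5]
tool axes in box [[0.708, -0.002, 0.706], [-0.001, -1.0, -0.001], [0.706, 0.0, -0.708]] q [-1.12  0.27  2.11  1.09  0.88 -0.52] F [-2.7  0.5  1.8]
```

View pics/w5.png

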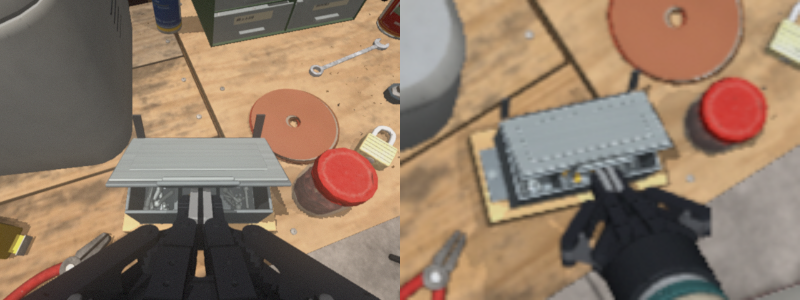

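The lid is about half up, resting on the fingertip, with the tab visible above the fingers. Carrying on along the arc.

Call:
send_rows(
  increments=[
    {"gripper": 1,"linear": [0.006,0.001,0.0055],"delta_rot": [0,0,0]},
    {"gripper": 1,"linear": [0.0125,0.0025,0.0105],"delta_rot": [0,0,0]},
    {"gripper": 1,"linear": [0.0195,0.004,0.015],"delta_rot": [0,0,0]},
    {"gripper": 1,"linear": [0.027,0.005,0.0185],"delta_rot": [0,0,0]},
    {"gripper": 1,"linear": [0.035,0.0065,0.0215],"delta_rot": [0,0,0]},
    {"gripper": 1,"linear": [0.043,0.008,0.023],"delta_rot": [0,0,0]},
    {"gripper": 1,"linear": [0.051,0.01,0.024],"delta_rot": [0,0,0]},
    {"gripper": 1,"linear": [0.059,0.0115,0.0245],"delta_rot": [0,0,0]},
  ],
)

```text
clock: 10.3
position: [0.5551, -0.2826, 0.1634]
ee_rot: [-0.037, 0.92, 0.087, 0.381]
contact_force: [-1.1, -0.0, 0.7]
width: 0.0001
gripper_force: 0.2
```

Call:
send_rows(
  increments=[
    {"gripper": 1,"linear": [0.008,0.0015,-0.0005],"delta_rot": [0,0,0]},
    {"gripper": 1,"linear": [0.016,0.003,-0.002],"delta_rot": [0,0,0]},
    {"gripper": 1,"linear": [0.02,0.004,-0.003],"delta_rot": [0,0,0]},
    {"gripper": 1,"linear": [0.024,0.0045,-0.0045],"delta_rot": [0,0,0]},
    {"gripper": 1,"linear": [0.028,0.0055,-0.0065],"delta_rot": [0,0,0]},
    {"gripper": 1,"linear": [0.028,0.0055,-0.0065],"delta_rot": [0,0,0]},
    {"gripper": 1,"linear": [0.028,0.0055,-0.0065],"delta_rot": [0,0,0]},
  ],
)

```text
clock: 11.0
position: [0.5823, -0.2775, 0.157]
ee_rot: [-0.036, 0.92, 0.087, 0.381]
contact_force: [-0.6, 0.1, 0.6]
width: -0.0
gripper_force: 0.0
```

```bash
python3 st.py; python3 - <<'E'
from rig import optics
import cv2,numpy as np
a=optics.get_image("wrist")["pixels"];b=optics.get_image("top")["pixels"]
cv2.imwrite("pics/w6.png",np.hstack([cv2.resize(a,(400,300)),cv2.resize(b[170:290,340:500],(400,300))]))
E
```

```text
11.0 [ 0.5823 -0.2775  0.157 ] local mm [ 55.2  -0.4 124. ]
tool axes in box [[0.707, -0.001, 0.707], [-0.001, -1.0, -0.0], [0.707, -0.001, -0.707]] q [-0.93  0.29  2.    1.1   0.8  -0.34] F [-0.6  0.1  0.6]
```

View pics/w6.png

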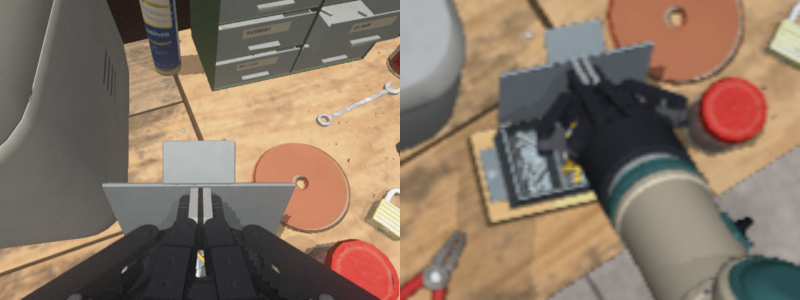

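The lid leans back open and no longer presses on the fingers. Retreating along the finger axis, then a last check.

Call:
send_rows(
  increments=[
    {"gripper": 1,"linear": [-0.02,-0.004,0.02],"delta_rot": [0,0,0]},
    {"gripper": 1,"linear": [-0.05,-0.01,0.05],"delta_rot": [0,0,0]},
    {"gripper": 1,"linear": [-0.08,-0.015,0.08],"delta_rot": [0,0,0]},
    {"gripper": 1,"linear": [-0.11,-0.021,0.11],"delta_rot": [0,0,0]},
    {"gripper": 1,"linear": [-0.13,-0.025,0.14],"delta_rot": [0,0,0]},
    {"gripper": 1,"linear": [-0.15,-0.029,0.16],"delta_rot": [0,0,0]},
    {"gripper": 1,"linear": [-0.15,-0.029,0.16],"delta_rot": [0,0,0]},
    {"gripper": 1,"linear": [-0.15,-0.029,0.16],"delta_rot": [0,0,0]},
  ],
)

```text
clock: 11.9
position: [0.432, -0.3067, 0.317]
ee_rot: [-0.036, 0.92, 0.087, 0.381]
contact_force: [-0.6, -1.1, -0.1]
width: 0.0004
gripper_force: 0.0
```

```bash
python3 st.py; python3 - <<'E'
from rig import optics
import cv2,numpy as np
b=optics.get_image("top")["pixels"]
cv2.imwrite("pics/w7.png",b)
E
```

```text
11.9 [ 0.432  -0.3067  0.317 ] local mm [-97.9  -0.7 284. ]
tool axes in box [[0.707, -0.002, 0.707], [-0.002, -1.0, -0.002], [0.707, -0.0, -0.707]] q [-1.28  0.02  1.88  0.83  1.27 -0.16] F [-0.6 -1.1 -0.1]
```

View pics/w7.png

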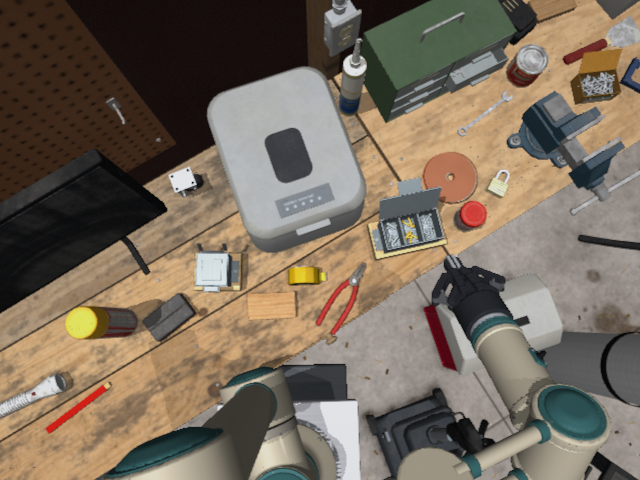

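The narrow lid is shut at (213,268). The wide lid leans back open at (410,203), the bystanders haven't moved, and the arm is clear.

```bash
python3 -c "
from rig import sign_off;print(sign_off())"
```

```text
the job is handed in; nothing more can be done
None
```

The job is handed in, though no verdict came back: the last picture shows the narrow lid shut, the wide lid leaning back open by itself, the loose things where they were and the arm clear.

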